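Weigh in a bottle on the bench scale

TASK

Weigh the middle bottle of the crate: on the tilting indicator of the bench scale press ON, then UNITS, then, with the pan still empty, ZERO, each key firmly down and one at a time. Then draw the middle bottle out of the packed crate, stand it upright on the pan, let go of it and press PRINT. Be gentle with the keys and the pan, leave the TARE key alone, and leave the crate with its other bottles standing in it and the things on the bench where they are.

Things in the scene. Friction and masses are not known exactly. Their poses are not given: they have to be found in the camera images.
- scale: Bench scale, fixed: dark steel foot plate 140 x 420 x 7 mm carrying, on its +y half, a grey platform with a square steel pan 160 x 160 mm and, on its -y half, a grey indicator box (display and a row of five keys) in a U-shaped tilting bracket. Origin: centre of the underside; at yaw 0 x points away from the robot, y to its left, z up. Take no more than 40 N on it.
- pivot (a point): Point on the indicator's swivel axis (along the scale's y), mid-width; at (0, -100, 95) mm in the scale's frame, axes as the scale. The bracket holds the indicator stiffly by friction, its face leaning back from level by an angle T of 0.25 to 0.78 rad, different each time and NOT reported: feel or look for it. Bracket arms and hand knobs lie at y = +-107 to +-123 mm, up to 13 mm above the axis.
- face_ref (a point): Centre of the indicator's face if it lay level (T = 0): 25 mm above the pivot. In scale axes u = (cos T, 0, sin T) runs up the face, n = (-sin T, 0, cos T) out of it. The face is flat, 25 mm from the axis along n, u = -60 to +60, y = +-100 mm. The box is 50 mm deep. The flush window at u = +3 to +53, y = +-85 is safe to touch.
- pan (a point): Centre of the top face of the scale's pan, 160 x 160 mm; at (0, +125, 60) mm in the scale's frame, axes as the scale. The pan is sprung (it sinks up to 3 mm, 6 N per mm).
- key_on (a joint): ON key, first from the left (+y): round, 20 mm across, centre at u = -30, y = +74 mm from the pivot; black rubber, top 8 mm proud of the face (33 mm from the axis along n). Slides straight in. Value in m: 0 up, 0.005 fully down; works beyond 0.0035. Spring: 2 N starts it, 4.5 N works it, 5.5 N is fully down on a hard stop.
- key_zero (a joint): ZERO key, second from the left: 20 mm wide, 16 mm along u, centre at u = -30, y = +36 mm from the pivot; black rubber, top 8 mm proud of the face (33 mm from the axis along n). Slides straight in. Value in m: 0 up, 0.005 fully down; works beyond 0.0035. Spring: 2 N starts it, 4.5 N works it, 5.5 N is fully down on a hard stop.
- key_tare (a joint): TARE key, third, in the middle of the row, not to be pressed: 20 mm wide, 16 mm along u, centre at u = -30, y = +0 mm from the pivot; black rubber, top 8 mm proud of the face (33 mm from the axis along n). Slides straight in. Value in m: 0 up, 0.005 fully down; works beyond 0.0035. Spring: 2 N starts it, 4.5 N works it, 5.5 N is fully down on a hard stop.
- key_units (a joint): UNITS key, fourth from the left: 20 mm wide, 16 mm along u, centre at u = -30, y = -36 mm from the pivot; black rubber, top 8 mm proud of the face (33 mm from the axis along n). Slides straight in. Value in m: 0 up, 0.005 fully down; works beyond 0.0035. Spring: 2 N starts it, 4.5 N works it, 5.5 N is fully down on a hard stop.
- key_print (a joint): PRINT key, last on the right (-y): the wide one, 30 mm wide, 16 mm along u, centre at u = -30, y = -77 mm from the pivot; black rubber, top 8 mm proud of the face (33 mm from the axis along n). Slides straight in. Value in m: 0 up, 0.005 fully down; works beyond 0.0035. Spring: 2 N starts it, 4.5 N works it, 5.5 N is fully down on a hard stop.
- bottle: Middle bottle of the nine: round, white, paper label, 46 mm across, 104 mm tall, 80 to 150 g; straight to 64 mm, shoulder tapering to the neck at 78 mm, grey cap 20 mm across from 81 to 104 mm. Neighbours touch it on every side; between caps the gaps are 26 mm along the crate's sides, 45 mm along its diagonals. Origin: centre of the underside; z up.
- crate: Black plastic crate, loose, 0.7 kg, 149 x 149 x 55 mm outside, walls and floor 5 mm; holds nine equal bottles in three rows of three, 46.2 mm apart, their caps well above its rim. Origin: centre of the underside; axes along its sides.
- neighbour1: One of the other eight bottles, equal to bottle, at (-46, -46) mm in the crate's frame. Origin: centre of the underside.
- neighbour2: One of the other eight bottles, equal to bottle, at (-46, +0) mm in the crate's frame. Origin: centre of the underside.
- neighbour3: One of the other eight bottles, equal to bottle, at (-46, +46) mm in the crate's frame. Origin: centre of the underside.
- neighbour4: One of the other eight bottles, equal to bottle, at (+0, -46) mm in the crate's frame. Origin: centre of the underside.
- neighbour5: One of the other eight bottles, equal to bottle, at (+0, +46) mm in the crate's frame. Origin: centre of the underside.
- neighbour6: One of the other eight bottles, equal to bottle, at (+46, -46) mm in the crate's frame. Origin: centre of the underside.
- neighbour7: One of the other eight bottles, equal to bottle, at (+46, +0) mm in the crate's frame. Origin: centre of the underside.
- neighbour8: One of the other eight bottles, equal to bottle, at (+46, +46) mm in the crate's frame. Origin: centre of the underside.
- spool: Bystander: solder spool standing on end, 54 mm across, 40 mm tall. Origin: centre of the underside.
- tin: Bystander: tip-cleaner tin with brass wool, 76 mm across, 39 mm tall. Origin: centre of the underside.
- driver: Bystander: screwdriver lying on the bench, 150 mm long, under 35 mm high. Origin: under its middle; x along it.
Not all that is in view belongs to the job. What is shaped like the neighbour3 but orange or turquoise is not meant. What is shaped like the bottle but brown is not meant.

How it is judged:
On the way, in this order (a step that is already met when the one before it is completed fails the run):
1. the ON key is pressed fully down, alone (value of joint key_on above 0.0035 m and value of joint each of key_zero, key_tare, key_units, key_print below 0.0012 m), for 0.03 s.
2. the UNITS key is pressed fully down, alone (value of joint key_units above 0.0035 m and value of joint each of key_on, key_zero, key_tare, key_print below 0.0012 m), for 0.03 s.
3. the ZERO key is pressed fully down, alone, with the pan empty (value of joint key_zero above 0.0035 m and value of joint each of key_on, key_tare, key_units, key_print below 0.0012 m and (horizontal distance between bottle and pan above 0.12 m or z of bottle in the frame of pan above 0.02 m)), for 0.03 s.
4. the middle bottle stands on the pan, let go (x of bottle in the frame of pan between -0.06 and 0.06 m and y of bottle in the frame of pan between -0.06 and 0.06 m and z of bottle in the frame of pan between -0.004 and 0.004 m and angle between bottle's own z axis and vertical below 0.1 rad and contact force between the fingers and bottle below 0.1 N and linear speed of bottle below 0.02 m/s), for 0.2 s.
5. the PRINT key is pressed fully down, alone, with the bottle standing on the pan (all of step 4 and value of joint key_print above 0.0035 m and value of joint each of key_on, key_zero, key_tare, key_units below 0.0012 m), for 0.03 s.
At the end, for the whole second after the job is handed in: The middle bottle stands upright (0.1 rad), at rest and let go on the pan, within 60 mm of its centre along each side; all keys are up; the other eight stand in the crate (tilt under 0.15 rad, under 7 mm off its floor), which is within 30 mm of its start (all of step 4 and value of joint each of key_on, key_zero, key_tare, key_units, key_print below 0.001 m and distance of crate from where it was at the start of the episode below 0.03 m and angle between each of neighbour1, neighbour2, neighbour3, neighbour4, neighbour5, neighbour6, neighbour7, neighbour8's own z axis and vertical below 0.15 rad and z of each of neighbour1, neighbour2, neighbour3, neighbour4, neighbour5, neighbour6, neighbour7, neighbour8 in the frame of crate below 0.012 m); the robot touches nothing.
It fails at once if the scale is pushed or struck with more than 40 N (keys, indicator or pan) (contact force between anything else and scale above 40 N).
It fails at once if two keys are down together, or the TARE key is pressed (value of joint key_tare above 0.002 m or value of joint each of key_on, key_zero above 0.002 m or value of joint each of key_on, key_tare above 0.002 m or value of joint each of key_on, key_units above 0.002 m or value of joint each of key_on, key_print above 0.002 m or value of joint each of key_zero, key_tare above 0.002 m or value of joint each of key_zero, key_units above 0.002 m or value of joint each of key_zero, key_print above 0.002 m or value of joint each of key_tare, key_units above 0.002 m or value of joint each of key_tare, key_print above 0.002 m or value of joint each of key_units, key_print above 0.002 m).
It fails at once if ON, UNITS or ZERO is pressed with the bottle on the pan ((x of bottle in the frame of pan between -0.06 and 0.06 m and y of bottle in the frame of pan between -0.06 and 0.06 m and z of bottle in the frame of pan between -0.004 and 0.004 m and angle between bottle's own z axis and vertical below 0.1 rad) and value of joint any of key_on, key_units, key_zero above 0.002 m).
It fails at once if PRINT is pressed before the bottle stands free on the pan (value of joint key_print above 0.002 m and (not (x of bottle in the frame of pan between -0.06 and 0.06 m and y of bottle in the frame of pan between -0.06 and 0.06 m and z of bottle in the frame of pan between -0.004 and 0.004 m and angle between bottle's own z axis and vertical below 0.1 rad) or contact force between the fingers and bottle above 0.5 N)).
It fails at once if the crate is shifted by more than 40 mm, or the spool, tin or screwdriver by more than 20 mm (distance of crate from where it was at the start of the episode above 0.04 m or distance of any of spool, tin, driver from where it was at the start of the episode above 0.02 m).
It also fails if it takes over 61 s, if anything falls off the work surface, if the arm or the gripper's body presses on something with over 40 N, if the wrist force passes 120 N, or if a joint passes its speed limit or range.

ROBOT

A 7-joint arm with a two-finger parallel gripper is mounted at the origin on the work surface. World frame = base frame: x ahead of the robot, y to its left, z up, the work surface at z = 0. Lengths are in m, angles in rad, forces in N, time in s.
With the tool pointing down it reaches from about 0.4 to 0.875 m from the base axis. Payload 19.3 kg.
Tool frame: the origin (TCP) lies on the centre line of the jaws, within the pads' length; the fingertips stand 14 mm ahead of it and the grasp point (between the pads) lies 5 mm behind it (bot.tip_extent is the distance from the TCP to the fingertips, in m); z points along the fingers, y is the line along which they close (so a half turn about z gives the same grasp; the last joint's range is limited). The gripper opens to 85 mm and grips with 20 to 120 N. Pads are 22 mm wide; open, the fingers measure 114 mm over their backs; the gripper's body (76 mm by 85 mm) begins 54 mm behind the grasp point. The pads swing forward as they close: fully open they stand 13 mm farther back than shut.
Start: joints at [-1.195, 0.521, -0.036, 1.599, 0.021, 1.021, -0.113], TCP at [0.27, 0.564, 0.245] pointing down, gripper open.
Joint ranges: [-2.91, 2.91], [-0.3, 2.13], [-1.5, 1.42], [0.17, 2.43], [-1.26, 4.41], [0.16, 1.93], [-2.52, 2.52]. Speed limits (rad/s): [1.89, 1.89, 2.39, 2.39, 3.01, 3.01, 3.01].

INTERFACE

Orientations are given as [roll, pitch, yaw] about the fixed x, y, z axes, in that order (R = Rz(yaw) Ry(pitch) Rx(roll)).
In Python, from workcell import monitor, grab_frame, camera_model, bot gives the robot as it stands.
- The arm moves only by the tool move_arm, never from a script. Its argument "moves" is a list of rows, each a list of 4 numbers: the shift along the world's x, y, z in mm, then the turn about the world's z in rad. A call has 1 to 12 rows; each row is the pose to reach, as a shift and turn from the pose commanded when the call began; what a row does not reach only later rows make up. A row lasts 1/8 s, in which the tool goes at most 62.5 mm and 10.7 degrees, less where a joint would pass 70% of its speed; a pose out of reach is approached as far as the arm can. A call with a gripper value outside its range is refused whole. "gripper" is the opening, from 0 (shut) to 1 (fully open), set as the call begins (left out, the last holds). The fingers move at their own pace and stop on an object; "newtons" is the grip in N (left out, the last holds). Time passes only in rows, so rows that repeat a pose let the fingers close. It gives the time, the measured TCP pose, the force, the opening and the grip force at its end, in the units of the state.
- monitor.observe(): the state, without advancing time (a new reading comes with each control period).
- grab_frame(name): name is "scene" or "top"; returns the picture (480x640x3 uint8, blue, green, red); there is no depth.
- camera_model(name): a dict with "vfov" (degrees; the focal length in pixels is half the picture's height over the tangent of half this angle, whatever the lens; pixels are square), "cx", "cy" (the principal point, pixels), "R" (3x3) and "t" (3): a world point X has camera coordinates R X + t. Camera axes: x right, y down, z forward; pixel columns grow to the right and rows downward; lengths in m; the calibration is good to about 2 mm. A picture is of the moment at which its call begins. camera_model takes no time and is no camera call.
- bot.job_done(): hands the job in; it is judged then, once.
The state is a dict: "clock": time; "qpos": joint angles; "qd": joint speeds; "joint_efforts": joint torques, N m; "position": TCP position; "tool_rot": TCP orientation; "force": force on the tool from outside, world axes, zero at the start; "moment": the same for the moment, N m; "grip_width": finger opening in m; "finger_force": force on a finger pad.
Only numpy, scipy, OpenCV 4.12 (cv2) and the standard library are available. Lean on these libraries where they do the work, as an engineer would, in place of code of your own. Each camera call takes 0.05 s, during which the arm holds its last target. There are 200 camera calls.

## Working session

There is one attempt and no reset: what is moved stays moved. The work goes in short steps, Python scripts to look and compute and a tool call to move; the robot and the scene stay as the last step left them, time stands still between calls to the robot, and variables do not carry over. Pictures are saved under pics/ and viewed, at most 10 in all, crops included, and the job is handed in when it is done.

Besides the shell and the picture viewer there is one more tool, called after "Emit:" as name([rows], argument=value, ...), one row to a line, values as JSON. move_arm: Moves the arm, as the interface text tells. Its arguments: {"type":"object","properties":{"moves":{"type":"array","items":{"type":"array","items":{"type":"number"}}},"gripper":{"type":"number"},"newtons":{"type":"number"}},"required":["moves"]}

```bash
mkdir -p pics; ls
python3 - <<'E'
from workcell import monitor, grab_frame, camera_model, bot
import cv2
for n in("scene","top"):
    cv2.imwrite(f"pics/{n}0.png",grab_frame(n)); c=camera_model(n); print(n,c)
s=monitor.observe(); print(s["clock"],s["position"],s["tool_rot"],s["grip_width"],s["force"])
E
```

```text
pics
scene {'vfov': 54.542480416321325, 'cx': 323.69250838606206, 'cy': 245.44025224911235, 'R': array([[-0.09219359,  0.99549051, -0.02233821],
       [ 0.57900048,  0.03534368, -0.81456078],
       [-0.81009801, -0.08803112, -0.57964795]]), 't': array([-0.02483986, -0.24163834,  1.49654938])}
top {'vfov': 45.356926679259686, 'cx': 321.0463536429004, 'cy': 236.97364143722908, 'R': array([[ 0.00401375, -0.9999781 ,  0.00526235],
       [-0.99021658, -0.00470847, -0.13945954],
       [ 0.13948127, -0.00465111, -0.99021379]]), 't': array([0.04289055, 0.58091709, 1.23765286])}
0.1 [0.26939572 0.56362722 0.24476477] [-3.14049374e+00  9.66722357e-05  2.69577286e+00] 0.08538529990328636 [ 0.24462855 -0.01821294 -0.91043043]
```

View pics/scene0.png

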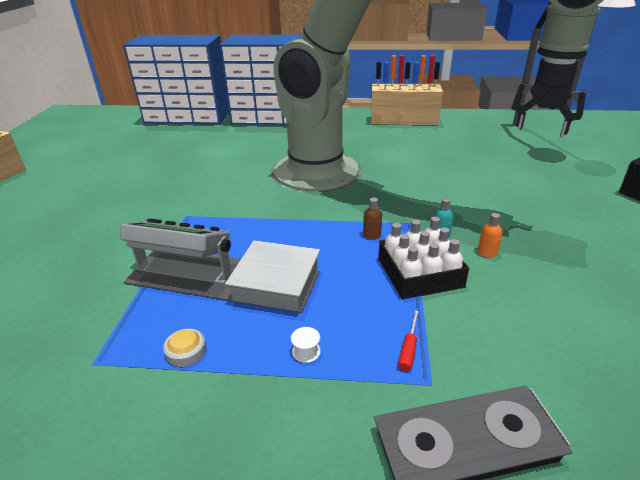

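View pics/top0.png

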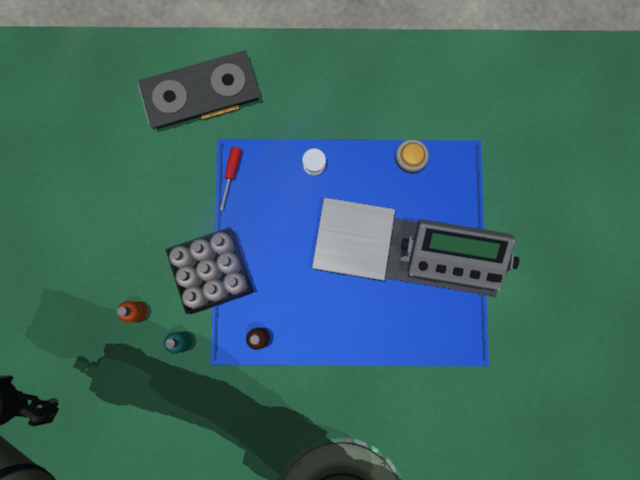

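The scene view shows the indicator from behind at about (175,245), the pan at (275,270) and the crate at (422,260). In the top view the pan is at (354,240), the indicator at (462,255) with its keys along the lower edge, and the crate at (209,271) with the middle cap near (205,268). I'll measure next.

```bash
cat > h.py <<'E'
import numpy as np, cv2
from workcell import monitor, grab_frame, camera_model, bot
def cam(n):
    c=camera_model(n); f=240/np.tan(np.radians(c["vfov"]/2)); return c,f
def ray(n,p):
    c,f=cam(n); d=np.array([(p[0]-c["cx"])/f,(p[1]-c["cy"])/f,1.]); R=c["R"]
    d=R.T@d; return -R.T@c["t"], d/np.linalg.norm(d)
def onz(n,p,z):
    o,d=ray(n,p); return o+d*(z-o[2])/d[2]
def proj(n,X):
    c,f=cam(n); q=c["R"]@np.asarray(X)+c["t"]; return q[:2]/q[2]*f+[c["cx"],c["cy"]]
E
python3 - <<'E'
from h import *
im=cv2.imread("pics/top0.png"); hsv=cv2.cvtColor(im,cv2.COLOR_BGR2HSV)
m=((hsv[...,1]<40)&(hsv[...,2]>120)).astype(np.uint8)*255
m[:,:300]=0; m[:,400:]=0; m[:185]=0
m=cv2.morphologyEx(m,cv2.MORPH_OPEN,np.ones((5,5)))
c=max(cv2.findContours(m,0,2)[0],key=cv2.contourArea); r=cv2.minAreaRect(c); b=cv2.boxPoints(r)
print("pan",r); P=np.array([onz("top",p,.06) for p in b]); print(P.round(4),np.linalg.norm(P-np.roll(P,1,0),axis=1), P.mean(0))
# green window
g=((hsv[...,0]>50)&(hsv[...,0]<90)&(hsv[...,1]>80)).astype(np.uint8)*255; g[:,:415]=0; g[:,512:]=0; g[:225]=0; g[270:]=0
c=max(cv2.findContours(g,0,2)[0],key=cv2.contourArea); print("win",cv2.minAreaRect(c),cv2.boxPoints(cv2.minAreaRect(c)))
# crate outline: black
v=hsv[...,2]; k=(v<60).astype(np.uint8)*255; k[:,:160]=0;k[:,262:]=0;k[:222]=0;k[320:]=0
print(bot.tip_extent)
a=cv2.resize(im[220:325,158:263],None,fx=5,fy=5,interpolation=cv2.INTER_CUBIC); cv2.imwrite("pics/crate.png",a)
a=cv2.resize(im[210:305,385:525],None,fx=5.5,fy=5.5,interpolation=cv2.INTER_CUBIC); cv2.imwrite("pics/ind.png",a)
E
```

```text
pan ((353.7972717285156, 238.71621704101562), (72.8287353515625, 71.18475341796875), 9.462323188781738)
[[ 0.5101  0.0649  0.06  ]
 [ 0.666   0.0399  0.06  ]
 [ 0.6398 -0.1188  0.06  ]
 [ 0.4848 -0.0912  0.06  ]] [0.15807602 0.15782722 0.1608366  0.15748359] [ 0.57516305 -0.02627591  0.06      ]
win ((464.4053955078125, 245.5675506591797), (70.03396606445312, 16.76869773864746), 9.462322235107422) [[428.48648 248.08105]
 [431.24326 231.54053]
 [500.3243  243.05405]
 [497.56754 259.59457]]
0.014
```

View pics/crate.png

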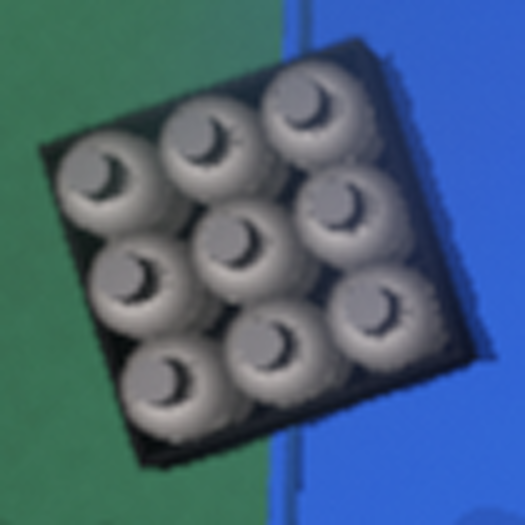

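View pics/ind.png

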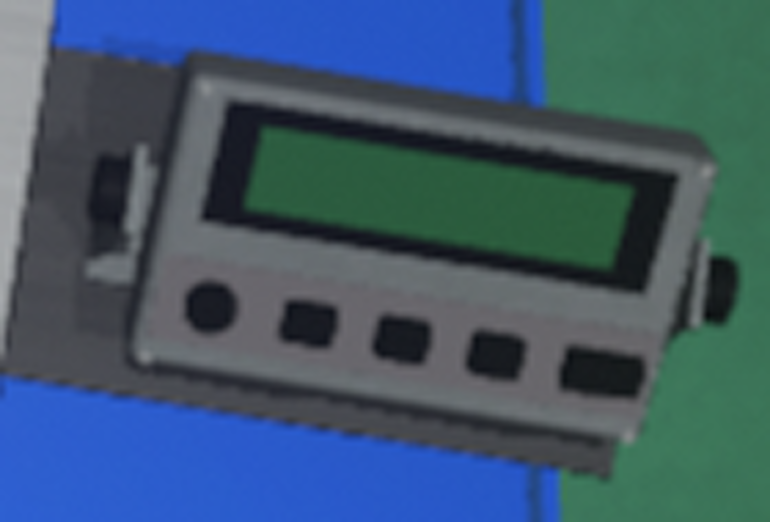

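The crate crop shows nine grey caps, with the middle one at (232,242). The indicator crop shows the keys ON (211,307), ZERO (308,323), TARE (402,338), UNITS (496,354) and PRINT (602,371), and the window frame corners at (228,100), (678,176), (648,293) and (203,220).

```bash
cat > m.py <<'E'
from h import *
P=np.array([[.5101,.0649],[.666,.0399],[.6398,-.1188],[.4848,-.0912]])
ind=lambda p:(np.array(p,float)+.5)/5.5+[385,210]-.5
keys={k:ind(p) for k,p in dict(on=(211,307),zero=(308,323),tare=(402,338),units=(496,354),print_=(602,371)).items()}
# yaw: key row line (constant height; use z=.11)
K=np.array([onz("top",p,.11)[:2] for p in keys.values()]); v=cv2.fitLine(K.astype(np.float32),cv2.DIST_L2,0,0,.01).ravel()
v=v[:2]*np.sign(v[1]); ykey=np.arctan2(-v[0],v[1])
e=(P[0]-P[3]); e2=(P[1]-P[2]); y2=[np.arctan2(-q[0],q[1]) for q in(e,e2)]
e=[P[1]-P[0],P[2]-P[3]]; y3=[np.arctan2(q[1],q[0]) for q in e]
print("yaw",ykey,y2,y3, "span on-print",np.linalg.norm(K[0]-K[-1]))
yaw=ykey; c,s=np.cos(yaw),np.sin(yaw); Rz=np.array([[c,-s,0],[s,c,0],[0,0,1]])
pan=np.array([*P.mean(0),.06]); org=pan-Rz@[0,.125,.06]; piv=org+Rz@[0,-.1,.095]
print("pan",pan,"piv",piv)
def T_of(p,u,n):
    o,d=ray("top",p); o=Rz.T@(o-piv); d=Rz.T@d
    a=d[0]**2+d[2]**2;b=2*(o[0]*d[0]+o[2]*d[2]);cc=o[0]**2+o[2]**2-(u*u+n*n)
    D=b*b-4*a*cc
    if D<0: return None
    return [(np.arctan2(q[2],q[0])-np.arctan2(n,u),q[1]) for t in((-b-D**.5)/2/a,(-b+D**.5)/2/a) for q in[o+t*d]][0]
for p,u in(((228,100),.053),((678,176),.053),((648,293),.003),((203,220),.003)): print("win",u,T_of(ind(p),u,.025))
for k,p in keys.items(): print(k,T_of(p,-.03,.033))
np.savez("m.npz",piv=piv,yaw=yaw,pan=pan)
cr=[(97,175),(202,139),(302,104),(125,278),(232,242),(335,207),(158,382),(262,346),(368,312)]
C=np.array([onz("top",(np.array(p)+.5)/5+[158,220]-.5,.109) for p in cr]); print("caps",C.round(4)[:,:2].tolist()); print(C.mean(0),C[4])
print("row dir",C[2]-C[0],C[6]-C[0])
E
python3 m.py
```

```text
yaw -0.15894303 [np.float64(-0.16067838803219242), np.float64(-0.16361556332552177)] [np.float64(-0.15900548105888712), np.float64(-0.17621756535476238)] span on-print 0.14983979873815953
pan [ 0.575175 -0.0263    0.06    ] piv [ 0.5395632 -0.2484639  0.095    ]
win 0.053 (np.float64(0.5162115629287343), np.float64(0.08538510013760817))
win 0.053 (np.float64(0.5407325056857866), np.float64(-0.08368393432411642))
win 0.003 (np.float64(0.4833274140729682), np.float64(-0.08547018456877509))
win 0.003 (np.float64(0.4791563077526524), np.float64(0.0844799033604608))
on (np.float64(0.4026566575825905), np.float64(0.07610582080279646))
zero (np.float64(0.4042823611361923), np.float64(0.038965281646443334))
tare (np.float64(0.3977648930670936), np.float64(0.003107582101718187))
units (np.float64(0.4072743545783921), np.float64(-0.03291255846062002))
print_ (np.float64(0.4012588641129615), np.float64(-0.07326595774866035))
caps [[0.5324, 0.3472], [0.5478, 0.3038], [0.5628, 0.2623], [0.4893, 0.3338], [0.5045, 0.2898], [0.5194, 0.2472], [0.4462, 0.3185], [0.4613, 0.2759], [0.4756, 0.2323]]
[0.50436701 0.29009592 0.109     ] [0.50453088 0.28978898 0.109     ]
row dir [ 0.03039641 -0.08487989  0.        ] [-0.08615575 -0.02861464  0.        ]
```

```bash
cat > k.py <<'E'
from h import *
m=np.load("m.npz"); yaw=float(m["yaw"]); c,s=np.cos(yaw),np.sin(yaw); Rz=np.array([[c,-s,0],[s,c,0],[0,0,1]])
T=.56; piv=m["piv"]+Rz@[.0021,.0005,0]
now=monitor.observe(); p=now["position"]; print(p,now["tool_rot"],now["clock"])
for k,y in dict(on=74,zero=36,tare=0,units=-36,print_=-77).items():
    q=piv+Rz@(np.array([-30*np.cos(T)-33*np.sin(T)-9,y,-30*np.sin(T)+33*np.cos(T)+14])/1e3)
    print(k,q.round(4),"shift mm",((q-p)*1e3).round(1))
print("n",Rz@[-np.sin(T),0,np.cos(T)])
E
python3 k.py
```

```text
[0.26939572 0.56362722 0.24476477] [-3.14049374e+00  9.66722357e-05  2.69577286e+00] 0.1
on [ 0.5021 -0.167   0.121 ] shift mm [ 232.7 -730.6 -123.7]
zero [ 0.4961 -0.2045  0.121 ] shift mm [ 226.7 -768.2 -123.7]
tare [ 0.4904 -0.2401  0.121 ] shift mm [ 221.  -803.7 -123.7]
units [ 0.4847 -0.2756  0.121 ] shift mm [ 215.3 -839.3 -123.7]
print_ [ 0.4782 -0.3161  0.121 ] shift mm [ 208.8 -879.7 -123.7]
n [-0.52449066  0.08407331  0.84725511]
```

Emit:
move_arm([
  [50,-35,0,0.1],
  [100,-70,0,0.2],
  [140,-110,0,0.287],
  [170,-160,0,0.287],
  [195,-215,0,0.287],
  [210,-275,0,0.287],
  [225,-335,0,0.287],
  [233,-395,0,0.287],
  [233,-455,0,0.287],
  [233,-515,0,0.287],
  [233,-575,0,0.287],
  [233,-630,0,0.287],
], gripper=0, newtons=30)

```text
clock: 1.6
position: [0.5021, -0.0682, 0.2453]
tool_rot: [-3.141, -0.0, 2.982]
force: [0.7, 0.2, 0.1]
grip_width: 0.0001
finger_force: 0.0
```

Emit:
move_arm([
  [0,-50,0,0],
  [0,-100,-40,0],
  [0,-100,-90,0],
  [0,-100,-112,0],
  [0,-100,-115,0],
  [0,-100,-115,0],
])

```text
clock: 2.35
position: [0.5028, -0.1661, 0.1309]
tool_rot: [-3.142, 0.001, 2.983]
force: [-0.2, 0.1, -0.1]
grip_width: 0.0001
finger_force: 0.0
```

Emit:
move_arm([
  [0,0,-2,0],
  [0,0,-4,0],
  [0,0,-6,0],
  [0,0,-6,0],
])

```text
clock: 2.85
position: [0.5025, -0.1661, 0.1243]
tool_rot: [3.142, -0.0, 2.983]
force: [0.8, -0.2, 0.2]
grip_width: -0.0001
finger_force: 0.0
```

Run:
```python
from h import *
f=grab_frame("top"); cv2.imwrite("pics/t1.png",cv2.resize(f[200:320,380:540],None,fx=5,fy=5,interpolation=cv2.INTER_CUBIC))
g=grab_frame("scene"); s=monitor.observe(); print(s["position"],s["force"])
cv2.imwrite("pics/s1.png",g)
```

```text
[ 0.50250232 -0.16611923  0.12432764] [ 1.01016628  1.02825354 -0.49069457]
```

View pics/t1.png

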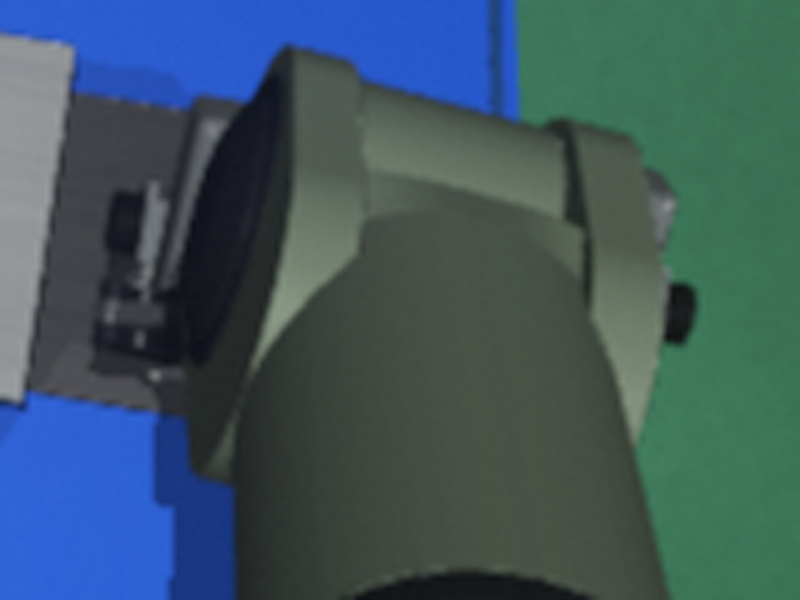

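The arm hides the indicator in the top view, so I'll continue by feel.

Emit:
move_arm([
  [0,0,-1,0],
  [0,0,-2,0],
  [0,0,-3,0],
  [0,0,-3,0],
])

```text
clock: 3.45
position: [0.5026, -0.1662, 0.1214]
tool_rot: [-3.142, 0.0, 2.983]
force: [-0.7, 0.5, 3.2]
grip_width: 0.0003
finger_force: 1.3
```

Emit:
move_arm([
  [0.5,0,-1,0],
  [1,0,-2,0],
  [1,0,-2,0],
])

```text
clock: 3.82
position: [0.5036, -0.1662, 0.1193]
tool_rot: [-3.141, 0.0, 2.983]
force: [0.5, -1.5, 4.5]
grip_width: 0.0
finger_force: 2.0
```

Emit:
move_arm([
  [0.5,0,-1,0],
  [1,0,-2,0],
  [1.5,-0.2,-3,0],
  [1.5,-0.2,-3,0],
])

```text
clock: 4.32
position: [0.5049, -0.1664, 0.117]
tool_rot: [-3.142, 0.0, 2.982]
force: [-4.8, 1.0, 22.6]
grip_width: -0.0001
finger_force: 11.3
```

Emit:
move_arm([
  [-2.5,0.4,4,0],
  [-5,0.5,15,0],
  [-10,-40,20,0],
  [-17,-90,20,0],
  [-21,-108,18,0],
  [-21,-108,8,0],
  [-21,-108,7,0],
  [-21,-108,7,0],
])

```text
clock: 5.32
position: [0.4843, -0.2729, 0.1231]
tool_rot: [3.141, -0.001, 2.984]
force: [0.1, 0.3, -0.5]
grip_width: -0.0002
finger_force: 0.0
```

Emit:
move_arm([
  [0.5,-0.1,-1,0],
  [1,-0.2,-2,0],
  [1.5,-0.3,-3,0],
  [2,-0.4,-4,0],
  [2.5,-0.5,-5,0],
  [2.5,-0.5,-5,0],
])

```text
clock: 6.08
position: [0.4867, -0.2747, 0.1183]
tool_rot: [3.141, 0.0, 2.983]
force: [0.2, 3.4, 6.0]
grip_width: -0.0
finger_force: 2.4
```

Emit:
move_arm([
  [0.3,0,-0.7,0],
  [0.7,0,-1.5,0],
  [0.7,0,-1.5,0],
])

```text
clock: 6.45
position: [0.4872, -0.2748, 0.1173]
tool_rot: [3.142, 0.0, 2.983]
force: [-3.5, 5.0, 15.4]
grip_width: -0.0
finger_force: 7.7
```

Emit:
move_arm([
  [-2.5,0.4,4,0],
  [-4,0.5,15,0],
  [0,30,20,0],
  [8,71,20,0],
  [8,71.5,17,0],
  [8,71.5,8,0],
  [8,71.5,7,0],
  [8,71.5,7,0],
])

```text
clock: 7.45
position: [0.4949, -0.204, 0.1236]
tool_rot: [-3.141, -0.001, 2.982]
force: [0.1, 0.5, 0.3]
grip_width: 0.0002
finger_force: 0.0
```

Emit:
move_arm([
  [0.5,-0.1,-1,0],
  [1,-0.2,-2,0],
  [1.5,-0.3,-3,0],
  [2,-0.4,-4,0],
  [2.5,-0.5,-5,0],
  [3,-0.5,-6,0],
  [3.2,-0.5,-6.5,0],
  [3.2,-0.5,-6.5,0],
])

```text
clock: 8.45
position: [0.4986, -0.2041, 0.1175]
tool_rot: [-3.141, 0.0, 2.983]
force: [-1.7, -2.1, 7.6]
grip_width: -0.0
finger_force: 3.7
```

Emit:
move_arm([
  [0.3,0,-0.7,0],
  [0.6,0,-1.3,0],
  [0.6,0,-1.3,0],
])

```text
clock: 8.82
position: [0.4988, -0.2041, 0.1169]
tool_rot: [-3.141, 0.0, 2.982]
force: [-9.3, 0.1, 26.7]
grip_width: 0.0001
finger_force: 13.7
```

Emit:
move_arm([
  [-2.5,0.4,4,0],
  [-5,0.5,20,0],
  [-2,15,70,0],
  [0,60,95,0],
  [0,120,95,-0.1],
  [0,180,95,-0.2],
  [0,240,95,-0.283],
  [2,300,95,-0.283],
  [4,360,95,-0.283],
  [6,420,95,-0.283],
  [6,470,95,-0.283],
  [6,494,95,-0.283],
], gripper=0.5)

```text
clock: 10.32
position: [0.5043, 0.2932, 0.2115]
tool_rot: [3.141, -0.0, 2.703]
force: [0.0, -0.6, 0.8]
grip_width: 0.0425
finger_force: 0.0
```

Run:
```python
from h import *
g=grab_frame("scene"); s=monitor.observe(); print(s["position"],s["tool_rot"],s["grip_width"])
X=np.array([.5045,.2898,.109]); print(proj("scene",X))
p=s["position"]; print("grip tip",proj("scene",p+[0,0,-.01]),"below tip at cap height",proj("scene",[p[0],p[1],.109]))
cv2.imwrite("pics/s2.png",cv2.resize(g[150:310,350:510],None,fx=3.7,fy=3.7,interpolation=cv2.INTER_CUBIC))
```

```text
[0.50405857 0.2951322  0.21136962] [ 3.14005520e+00 -8.25253127e-04  2.70392412e+00] 0.042832230011123566
[423.73624845 232.35757126]
grip tip [431.0310705  194.53390584] below tip at cap height [426.24004675 232.32482396]
```

View pics/s2.png

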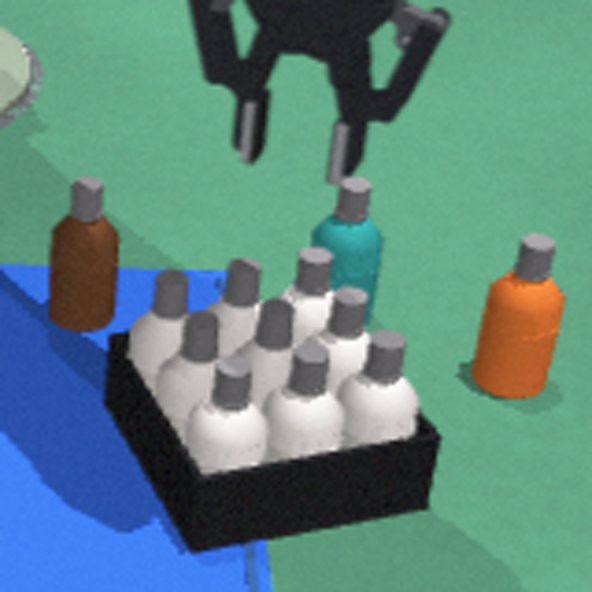

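The scene crop shows the middle cap top at (277,305), which is (424.9,232.4) in the full picture. That is within 1 px of the predicted position, and the jaws are above it. I'm descending now.

Emit:
move_arm([
  [0.5,-4.5,-30,0],
  [0.5,-4.5,-70,0],
  [0.5,-4.5,-70,0],
])

```text
clock: 10.75
position: [0.5045, 0.2842, 0.1395]
tool_rot: [-3.138, -0.002, 2.699]
force: [-1.1, 0.2, 1.0]
grip_width: 0.0428
finger_force: 0.0
```

Emit:
move_arm([
  [0,5.5,0,0],
  [0,5.5,-20,0],
  [0,5.5,-36,0],
  [0,5.5,-40,0],
  [0,5.5,-40,0],
  [0,5.5,-40,0],
])

```text
clock: 11.5
position: [0.5058, 0.2914, 0.1016]
tool_rot: [3.141, 0.0, 2.7]
force: [0.2, -1.0, -0.1]
grip_width: 0.0426
finger_force: 0.0
```

Emit:
move_arm([
  [0,0,-1.5,0],
  [0,0,-1.5,0],
  [0,0,-1.5,0],
  [0,0,-1.5,0],
  [0,0,-1.5,0],
], gripper=0, newtons=35)

```text
clock: 12.12
position: [0.5058, 0.2916, 0.0998]
tool_rot: [3.141, 0.0, 2.7]
force: [2.3, 4.6, 6.2]
grip_width: 0.0191
finger_force: 34.7
```

Emit:
move_arm([
  [0,0,5,0],
  [0,0,12,0],
  [0,0,22,0],
  [0,0,34,0],
  [0,0,48,0],
  [0,0,64,0],
  [0,0,80,0],
  [0,0,98,0],
  [0,0,116,0],
  [0,0,130,0],
  [0,0,135,0],
  [0,0,135,0],
])

```text
clock: 13.62
position: [0.5055, 0.2912, 0.2345]
tool_rot: [-3.142, 0.0, 2.7]
force: [0.6, 0.2, -0.9]
grip_width: 0.0186
finger_force: 34.9
```

Run:
```python
from h import *
g=grab_frame("scene"); s=monitor.observe(); print(s["position"],s["tool_rot"],s["grip_width"],s["force"])
cv2.imwrite("pics/s3.png",cv2.resize(g[130:310,350:530],None,fx=3.3,fy=3.3,interpolation=cv2.INTER_CUBIC))
```

```text
[0.50532002 0.29111887 0.23413324] [-3.14109136e+00 -2.74957748e-04  2.69984013e+00] 0.01844768148617149 [ 0.28214382 -0.53600615 -1.313828  ]
```

View pics/s3.png

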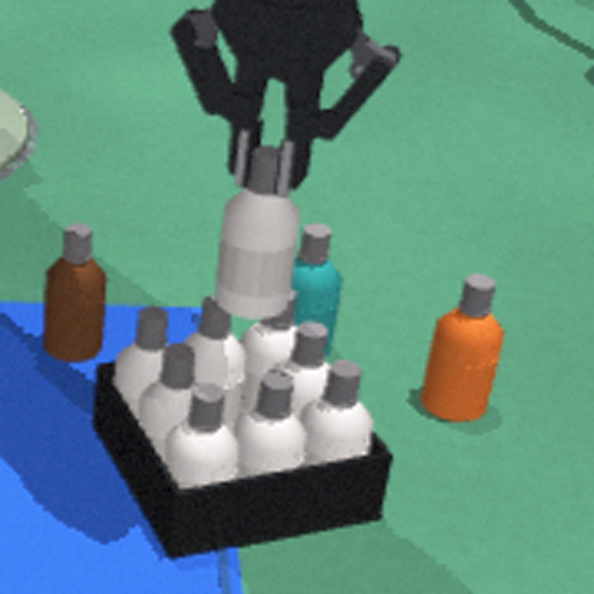

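The middle bottle hangs at (258,250), nearly upright, and the other eight still stand in the crate. I'm carrying it to the pan.

Emit:
move_arm([
  [5,-20,0,0],
  [14,-60,0,0],
  [24,-105,0,0],
  [34,-150,0,0],
  [44,-195,0,0],
  [54,-240,0,0],
  [62,-280,0,0],
  [69,-307,0,0],
  [71,-317,0,0],
  [71,-317,-20,0],
  [71,-317,-50,0],
  [71,-317,-65,0],
])

```text
clock: 15.18
position: [0.5757, -0.0255, 0.168]
tool_rot: [-3.141, -0.002, 2.7]
force: [0.5, 0.5, -0.6]
grip_width: 0.0187
finger_force: 34.9
```

Emit:
move_arm([
  [0,0,-4,0],
  [0,0,-8,0],
  [0,0,-11,0],
  [0,0,-13,0],
  [0,0,-14,0],
  [0,0,-14,0],
])

```text
clock: 15.92
position: [0.5765, -0.0258, 0.1555]
tool_rot: [3.142, 0.0, 2.7]
force: [0.1, -0.4, -1.6]
grip_width: 0.0187
finger_force: 34.9
```

Expected contact is at z ≈ 0.1545. I'm creeping down.

Emit:
move_arm([
  [0,0,-0.7,0],
  [0,0,-1.4,0],
  [0,0,-1.4,0],
  [0,0,-1.4,0],
])

```text
clock: 16.42
position: [0.5767, -0.0258, 0.1543]
tool_rot: [3.141, 0.0, 2.7]
force: [0.1, 1.1, 2.4]
grip_width: 0.0185
finger_force: 35.3
```

Run:
```python
from h import *
g=grab_frame("scene"); s=monitor.observe(); print(s["position"],s["grip_width"],s["force"],s["moment"])
cv2.imwrite("pics/s4.png",cv2.resize(g[170:320,200:350],None,fx=4,fy=4,interpolation=cv2.INTER_CUBIC))
```

```text
[ 0.57662018 -0.02571644  0.15423879] 0.01894384543600381 [-0.35759517  0.11963056  3.05283341] [ 0.0655415   0.0139827  -0.03145162]
```

View pics/s4.png

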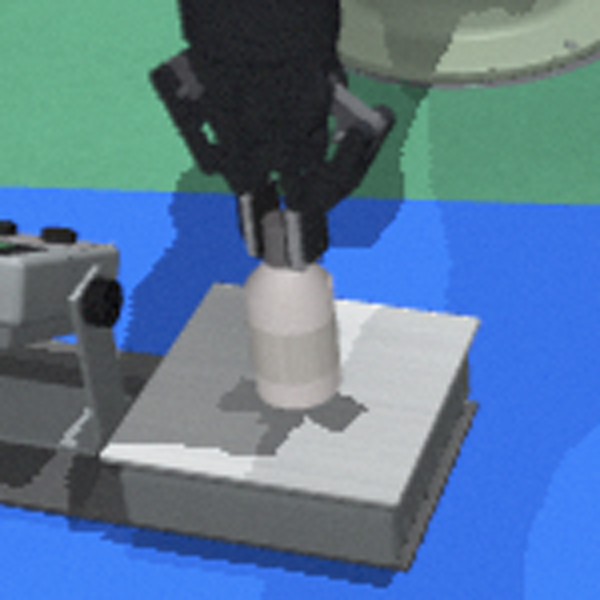

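The bottle is in contact with the pan, base at (300,400) near the pan's middle. I'm releasing and rising.

Emit:
move_arm([
  [0,0,0,0],
  [0,0,0,0],
  [0,0,0,0],
  [0,0,0,0],
], gripper=0.5)

```text
clock: 16.98
position: [0.5764, -0.0258, 0.154]
tool_rot: [-3.141, -0.0, 2.7]
force: [-0.2, 0.1, 0.7]
grip_width: 0.0426
finger_force: 0.0
```

Emit:
move_arm([
  [0,0,10,0],
  [0,0,30,0],
  [0,0,60,0],
  [0,0,80,0],
  [0,-30,85,0.1],
  [0,-70,85,0.2],
  [-20,-115,85,0.283],
  [-20,-115,85,0.283],
])

```text
clock: 17.98
position: [0.5551, -0.1448, 0.24]
tool_rot: [-3.14, 0.0, 2.978]
force: [1.0, 0.8, 0.8]
grip_width: 0.0423
finger_force: 0.0
```

Run:
```python
from h import *
g=grab_frame("scene"); s=monitor.observe(); print(s["position"],s["tool_rot"],s["grip_width"],s["force"])
cv2.imwrite("pics/s5.png",cv2.resize(g[170:320,200:350],None,fx=4,fy=4,interpolation=cv2.INTER_CUBIC))
```

```text
[ 0.55603366 -0.14240753  0.23988364] [-3.14131654e+00  6.54289634e-04  2.97952224e+00] 0.042871735042720134 [ 0.1383596   1.12124488 -0.05341808]
```

View pics/s5.png

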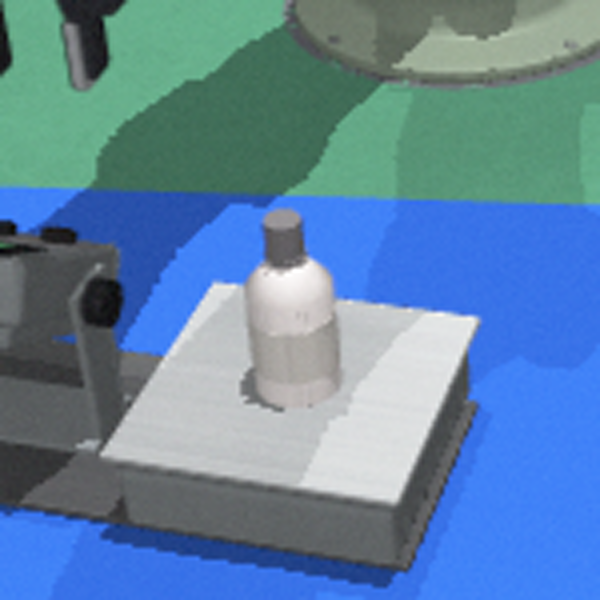

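The bottle stands upright and free at (295,320), near the pan's middle. I'm moving to PRINT.

Emit:
move_arm([
  [-25,-50,0,0],
  [-50,-105,0,0],
  [-75,-155,0,0],
  [-79,-173,0,0],
  [-79,-173,-40,0],
  [-79,-173,-85,0],
  [-79,-173,-102,0],
  [-79,-173,-104,0],
  [-79,-173,-104,0],
  [-79,-173,-104,0],
], gripper=0)

```text
clock: 19.27
position: [0.4781, -0.314, 0.1364]
tool_rot: [-3.141, 0.002, 2.983]
force: [0.5, -0.1, -0.1]
grip_width: 0.0
finger_force: 0.0
```

Emit:
move_arm([
  [-1,-1,-4,0],
  [-1,-1,-8,0],
  [-1,-1,-11,0],
  [-1,-1,-12,0],
  [-1,-1,-12,0],
])

```text
clock: 19.9
position: [0.4765, -0.3148, 0.123]
tool_rot: [3.142, -0.0, 2.983]
force: [-0.2, -0.5, 0.5]
grip_width: -0.0002
finger_force: 0.0
```

Emit:
move_arm([
  [0.5,-0.1,-1,0],
  [1,-0.2,-2,0],
  [1.5,-0.3,-3,0],
  [2,-0.4,-4,0],
  [2.5,-0.5,-5,0],
  [3,-0.5,-6,0],
  [3,-0.5,-6,0],
])

```text
clock: 20.78
position: [0.4797, -0.3154, 0.1172]
tool_rot: [-3.141, 0.0, 2.983]
force: [-0.2, 0.6, 6.0]
grip_width: 0.0003
finger_force: 2.7
```

Emit:
move_arm([
  [0.3,0,-0.7,0],
  [0.7,0,-1.5,0],
  [0.7,0,-1.5,0],
])

```text
clock: 21.15
position: [0.48, -0.3155, 0.1166]
tool_rot: [-3.141, 0.0, 2.982]
force: [-7.7, 4.0, 25.2]
grip_width: -0.0004
finger_force: 12.9
```

PRINT reached its hard stop, so I'm retreating.

Emit:
move_arm([
  [-2.5,0.4,4,0],
  [-5,0.5,20,0],
  [-5,0,60,0],
  [-5,0,100,0],
  [-5,0,130,0],
  [-5,0,130,0],
  [-5,0,130,0],
  [-5,0,130,0],
])

```text
clock: 22.15
position: [0.4748, -0.3151, 0.2448]
tool_rot: [3.141, -0.001, 2.983]
force: [0.1, 0.0, -0.5]
grip_width: 0.0001
finger_force: 0.0
```

Run:
```python
from h import *
g=grab_frame("scene"); a=cv2.imread("pics/s5.png"); b=cv2.resize(g[170:320,200:350],None,fx=4,fy=4,interpolation=cv2.INTER_CUBIC)
print("bottle change",np.abs(a[200:420,235:350].astype(int)-b[200:420,235:350]).mean(), monitor.observe()["force"])
print(bot.job_done())
```

```text
bottle change 8.061067193675889 [-0.58261735  0.51897203  0.05843248]
the job is handed in; nothing more can be done
None
```

I pressed ON, UNITS and ZERO with the pan empty, stood the middle bottle upright on the pan and let go, pressed PRINT, and handed the job in at about 22 s; every key reached its hard stop at no more than 27 N, but no verdict came back.

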